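# Pin the draw-bar and hold the flow-cell tray at its index

### The job

Take the quick-release pin out of its stand and push it fully down through the lined-up holes of the tray's clevis and the draw-bar, so that the two are joined. Then pull the draw-bar by its cross handle, against the tray's return spring, until the tray's pointer stands in the gap between the two ribs of the index clip, and finish while still holding the handle there: the tray springs back if you let go. Leave the other things on the bench where they are.

Things in the scene. Friction and masses are not known exactly. Their poses are not given: they have to be found in the camera images.
- pin_grip (a point): Stainless quick-release pin, upright. From the tip up: shank 10 mm diameter, 34 mm long, nose tapered to 6 mm; collar 23 mm diameter, 6 mm thick; round grip 18 mm diameter, 34 mm tall. This point: on the axis in the grip, 17 mm below the grip's top, 27 mm above the collar's underside, 61 mm above the tip. z points up along the pin.
- stand: Fixed grey block that the pin stands in at the start, 60 x 60 mm, 44 mm high, with a loose 13 mm hole; the pin's collar rests on its top. Origin: centre of its underside.
- ear_hole (a point): Centre of the pin hole's mouth, on top of the tray's upper clevis ear, 44 mm above the bench. Vertical hole 12.5 mm wide through upper ear (34 x 34 mm, 8 thick), draw-bar tongue (10 thick) and lower ear (8 thick), 2 mm apart, lined up when all is home. Fully in, the pin's collar rests on this ear. Level axes x, y: the tray slides out along -y.
- drawbar: Draw-bar: flat steel bar 24 mm wide; one end is the tongue, the other bears a level round cross handle, 14 mm diameter, 80 mm long. Origin: middle of the handle, 65 mm above the bench. x along the handle; slides out along -y. Home, the hole lies 100 mm away on +y. Flat bar's top is 31 mm below the origin. Only the pin joins it to the tray; without it the bar slides alone. Weak return spring, 1 N.
- tray (a joint): How far the tray is out, m: 0 home, 0.16 end of travel. The return spring pulls it home with about 4 N at 0, 8 N at 0.12. Pinned, it follows the draw-bar with up to 3 mm of play. The tray (120 mm wide, 155 long) lies on the +y side of the pin hole, from 30 mm on, and carries a clamped clear cell up to 92 mm above the bench.
- pointer (a point): Middle of the tray's pointer, a thin steel finger (3 mm wide) that sticks out level from the tray's +x side, 34 mm above the bench, and moves with the tray over the index rail. Axes as the tray's.
- clip_gap (a point): Middle of the gap between the two ribs of the index clip, 32 mm above the bench (clip 32 x 40 mm, ribs 9 mm thick running along x, gap 16 mm). It sits elsewhere along the index rail each time, 65 to 115 mm along -y from the pointer's home. The pointer passes just over the ribs and must stop over this point along y, in the gap. Axes as the tray's.
- float: Bystander: red plastic deck float, 90 mm in diameter, 84 mm high. Origin: centre of its underside.
- adapter: Bystander: green anodized pressure adapter, stepped round, 44 mm in diameter, 58 mm high, standing. Origin: centre of its underside.
- cell: Bystander: spare clear flow cell on a black foot, 70 x 45 mm, 62 mm high. Origin: centre of its underside.

How it is judged:
On the way:
1. the pin is fully down through ears and draw-bar, with the tray still home (z of pin_grip in the frame of ear_hole between 0.02 and 0.031 m and horizontal distance between pin_grip and ear_hole below 0.006 m and angle between pin_grip's own z axis and vertical below 0.15 rad and value of joint tray below 0.015 m), for 0.2 s.
At the end, for the whole second after the job is handed in: The pin is still fully in (collar within 4 mm of the upper ear, axis within 6 mm of the hole's centre, upright within 0.15 rad); the pointer is within 8 mm of the middle of the clip's gap and at rest (under 10 mm/s); the fingers bear on the draw-bar with more than 3 N, holding it against the spring (z of pin_grip in the frame of ear_hole between 0.02 and 0.031 m and horizontal distance between pin_grip and ear_hole below 0.006 m and angle between pin_grip's own z axis and vertical below 0.15 rad and y of pointer in the frame of clip_gap between -0.008 and 0.008 m and velocity of joint tray between -0.01 and 0.01 m/s and contact force between the fingers and drawbar above 3 N); the arm keeps its last pose, push and grip.
It fails at once if the float on the bench is moved by more than 30 mm or knocked over (distance of float from where it was at the start of the episode above 0.03 m or angle between float's own z axis and vertical above 0.6 rad).
It fails at once if the adapter on the bench is moved by more than 30 mm or knocked over (distance of adapter from where it was at the start of the episode above 0.03 m or angle between adapter's own z axis and vertical above 0.6 rad).
It fails at once if the cell on the bench is moved by more than 30 mm or knocked over (distance of cell from where it was at the start of the episode above 0.03 m or angle between cell's own z axis and vertical above 0.6 rad).
It also fails if it takes over 64 s, if anything falls off the work surface, if the arm or the gripper's body presses on something with over 40 N, if the wrist force passes 120 N, or if a joint passes its speed limit or range.

### The arm

A 7-joint arm with a two-finger parallel gripper is mounted at the origin on the work surface. World frame = base frame: x ahead of the robot, y to its left, z up, the work surface at z = 0. Lengths are in m, angles in rad, forces in N, time in s.
With the tool pointing down it reaches from about 0.35 to 0.9 m from the base axis. Payload 8.1 kg.
Tool frame: the origin (TCP) lies at the very end of the fingers, on their centre line; the grasp point (between the pads) lies 19 mm behind it; z points along the fingers, y is the direction in which the jaws open and shut (so a half turn about z gives the same grasp; the last joint's range is limited). The gripper opens to 85 mm and grips with 20 to 120 N. Pads are 22 mm wide; open, the fingers measure 114 mm over their backs; the gripper's body (76 mm by 85 mm) begins 54 mm behind the grasp point. The pads swing forward as they close: fully open they stand 13 mm farther back than shut.
Start: joints at [-1.372, 0.434, 0.025, 1.573, -0.012, 1.134, -0.075], TCP at [0.186, 0.597, 0.231] pointing down, gripper open.
Joint ranges: [-2.62, 2.62], [-0.44, 2.09], [-1.27, 1.32], [0.08, 2.57], [-1.32, 4.46], [0.12, 2], [-2.74, 2.74]. Speed limits (rad/s): [2.22, 2.22, 3.01, 3.01, 3.14, 3.14, 3.14].

### API

Orientations are given as a unit quaternion [w, x, y, z].
In Python, from plant import state, snapshot, calibration, sign_off gives the robot as it stands.
- The arm moves only by the tool apply_moves, never from a script. Its argument "steps" is a list of rows, each a list of 7 numbers: the turn, a rotation vector about the tool's x, y, z in degrees, then the shift along the tool's x, y, z in mm, then the opening in per cent of the stroke, from 0 (shut) to 100 (fully open). In form: [[wx, wy, wz, x, y, z, hand], ...]. A call has 1 to 5 rows; each row shifts and turns the commanded pose from where the row before left it, along the tool's axes as they then stand; what a row does not reach is not made up. A row lasts 1/12 s, in which the tool goes at most 41.7 mm and 7.16 degrees, less where a joint would pass 70% of its speed; a pose out of reach is approached as far as the arm can. A call with a gripper value outside its range is refused whole. The fingers move at their own pace and stop on an object; "squeeze" is the grip in N (left out, the last holds). Time passes only in rows, so rows that do not move let the fingers close. It gives the time, the measured TCP pose, the force and the opening at its end, in the units of the state.
- state(): the state, without advancing time (a new reading comes with each control period).
- snapshot(name): name is "side" or "top"; returns (picture, depth): 480x640x3 uint8, blue, green, red; 480x640 float32, m along the optical axis (not along the pixel's ray), 0 where there is no reading.
- calibration(name): a dict with "fov_y" (degrees; the focal length in pixels is half the picture's height over the tangent of half this angle, whatever the lens; pixels are square), "cx", "cy" (the principal point, pixels), "T" (4x4, takes a point from camera to world coordinates). Camera axes: x right, y down, z forward; pixel columns grow to the right and rows downward; lengths in m; the calibration is good to about 2 mm. A picture is of the moment at which its call begins. calibration takes no time and is no camera call.
- sign_off(): hands the job in, once; it reports no verdict.
The state is a dict: "time": time; "qpos": joint angles; "joint_velocities": joint speeds; "tau": joint torques, N m; "position": TCP position; "tool_rot": TCP orientation; "wrist_force": force on the tool from outside, world axes, zero at the start; "wrist_torque": the same for the moment, N m; "opening": opening from 0.0 (shut) to 1.0 (fully open).
Only numpy, scipy, OpenCV 4.12 (cv2) and the standard library are available. Lean on these libraries where they do the work, as an engineer would, in place of code of your own. Each camera call takes 0.05 s, during which the arm holds its last target.

## Working session

There is one attempt and no reset: what is moved stays moved. The work goes in short steps, Python scripts to look and compute and a tool call to move; the robot and the scene stay as the last step left them, time stands still between calls to the robot, and variables do not carry over. Pictures are saved under pics/ and viewed, and the job is handed in when it is done.

Besides the shell and the picture viewer there is one more tool, called after ">>>" in YAML: its name, and indented under it one key for each argument. apply_moves: Moves the arm, as the interface text tells. Its arguments: {"type":"object","properties":{"steps":{"type":"array","items":{"type":"array","items":{"type":"number"}}},"squeeze":{"type":"number"}},"required":["steps"]}

```bash
ls; mkdir -p pics; python3 - <<'E'
from plant import *
import cv2,numpy as np
print(state())
for n in ("side","top"):
    p,d=snapshot(n); cv2.imwrite(f"pics/{n}0.png",p); np.save(f"{n}0.npy",d); print(n,calibration(n))
E
```

```text
pics
{'time': 0.0, 'qpos': array([-1.37164009,  0.4352265 ,  0.02501332,  1.57411608, -0.01161404,
        1.13396129, -0.07510035]), 'joint_velocities': array([-4.24735538e-05,  1.14076846e-04,  1.38629711e-03,  2.45119408e-03,
        3.54903052e-04, -7.22122897e-04,  7.16275514e-04]), 'tau': array([-3.38757645e-04, -6.70461345e+01,  1.02459311e+00, -3.16209126e+01,
        1.54699793e-02,  1.21976310e-02,  3.06649588e-05]), 'position': array([0.1856715 , 0.59625852, 0.23051689]), 'tool_rot': array([-4.46328682e-05,  1.50362101e-01,  9.88630682e-01, -7.81640314e-04]), 'wrist_force': array([-0.2684466 , -0.13606265,  0.77969438]), 'wrist_torque': array([-0.0229637 ,  0.03740429, -0.0128009 ]), 'opening': 0.9998752205029329}
side {'fov_y': 45.14203460777711, 'cx': 330.91474093701896, 'cy': 249.51008070674513, 'T': array([[-0.98653579, -0.12281486,  0.10799837,  0.42937499],
       [-0.16339759,  0.7682514 , -0.61894347,  0.64097399],
       [-0.00695444, -0.62825655, -0.77797515,  0.91206103],
       [ 0.        ,  0.        ,  0.        ,  1.        ]])}
top {'fov_y': 42.21687108011028, 'cx': 313.6279833179764, 'cy': 245.16045801283406, 'T': array([[-1.79556234e-02, -9.88051633e-01,  1.53073727e-01,
         3.81659843e-01],
       [-9.99836442e-01,  1.80753595e-02, -6.09498161e-04,
        -3.99618654e-02],
       [-2.16464700e-03, -1.53059635e-01, -9.88214583e-01,
         1.23936923e+00],
       [ 0.00000000e+00,  0.00000000e+00,  0.00000000e+00,
         1.00000000e+00]])}
```

View pics/side0.png

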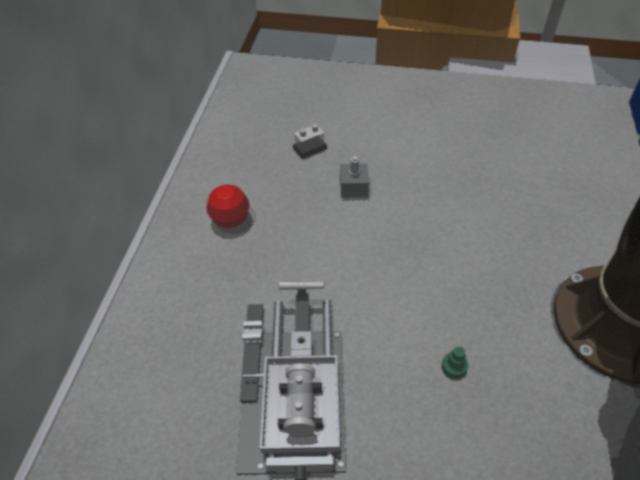

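View pics/top0.png

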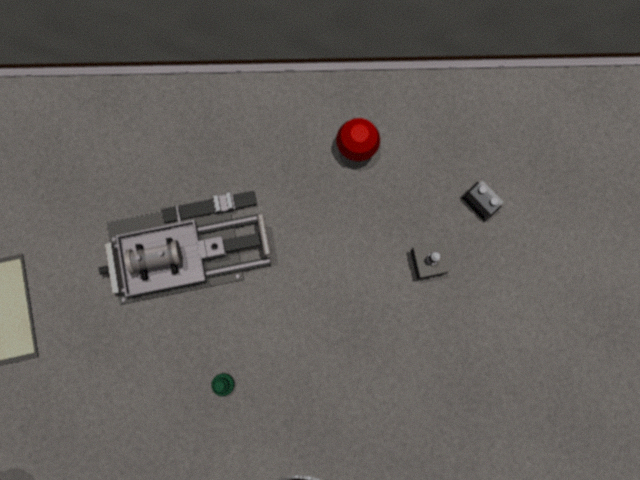

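The side view shows the pin at about (355,165), the clevis hole at (301,340), the handle at (301,286) and the clip at (253,328). In the top view the pin is at (435,258), the hole at (214,246), the handle at (264,238) and the clip at (223,202). I'll zoom in and measure.

```bash
cat > h.py <<'E'
import numpy as np,cv2
from plant import *
def K(n):
    c=calibration(n); return 240/np.tan(np.radians(c['fov_y']/2)),c['cx'],c['cy'],np.array(c['T'])
def atz(n,u,v,z):
    f,cx,cy,T=K(n); r=T[:3,:3]@np.array([(u-cx)/f,(v-cy)/f,1]); o=T[:3,3]; return o+r*(z-o[2])/r[2]
def dep(n,u,v,d):
    f,cx,cy,T=K(n); z=np.median(d[int(v)-1:int(v)+2,int(u)-1:int(u)+2]); return T[:3,:3]@(np.array([(u-cx)/f,(v-cy)/f,1])*z)+T[:3,3]
def proj(n,p):
    f,cx,cy,T=K(n); q=T[:3,:3].T@(np.array(p)-T[:3,3]); return np.array([cx+f*q[0]/q[2],cy+f*q[1]/q[2]])
def crop(n,im,x,y,w,h,s,name):
    cv2.imwrite(name,cv2.resize(im[y:y+h,x:x+w],None,fx=s,fy=s,interpolation=cv2.INTER_CUBIC))
E
python3 - <<'E'
from h import *
t=cv2.imread('pics/top0.png'); s=cv2.imread('pics/side0.png')
crop('top',t,90,180,200,130,4,'pics/t_tray.png')
crop('top',t,400,230,60,60,8,'pics/t_pin.png')
crop('side',s,230,270,130,130,4,'pics/s_tray.png')
crop('side',s,325,145,60,60,8,'pics/s_pin.png')
E
```

```text
(no output)
```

View pics/t_tray.png

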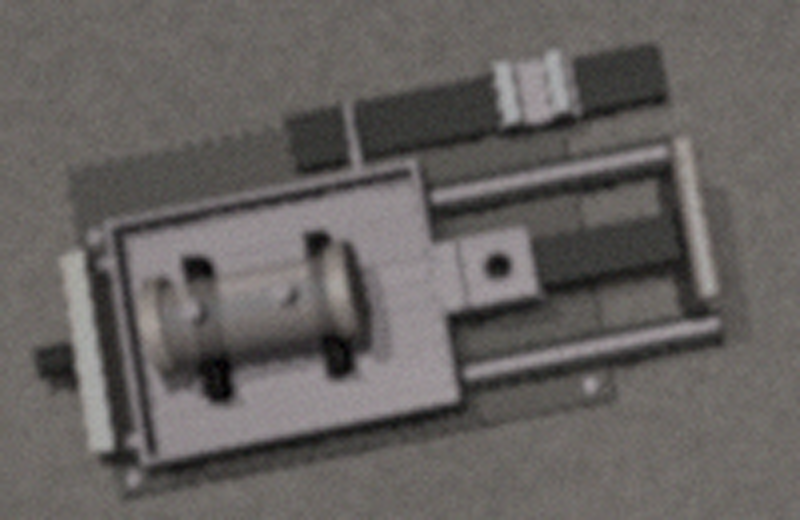

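View pics/t_pin.png

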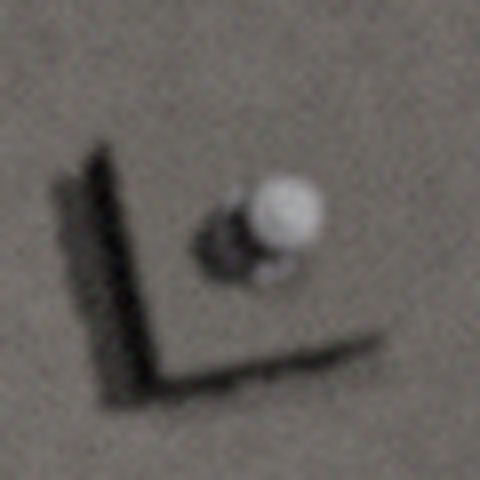

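View pics/s_tray.png

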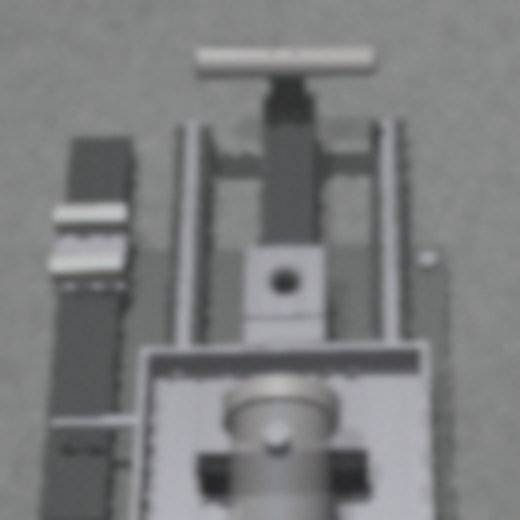

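View pics/s_pin.png

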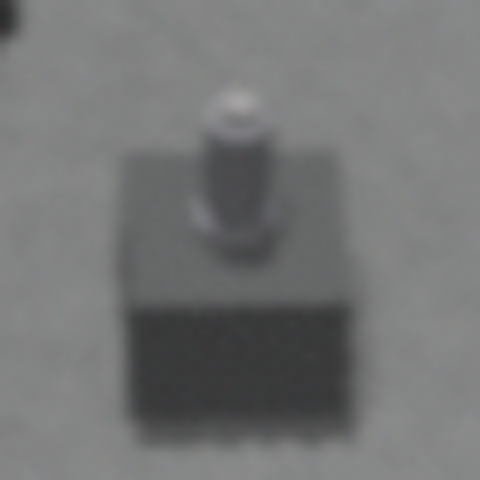

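```bash
python3 - <<'E'
from h import *
td=np.load('top0.npy'); sd=np.load('side0.npy')
m=lambda x0,y0,s,u,v:(x0+(u+.5)/s-.5,y0+(v+.5)/s-.5)
np.set_printoptions(precision=4,suppress=True)
def both(nm,tt,ss,z):
    for n,q,d in(('top',tt,td),('side',ss,sd)):
        if q: print(nm,n,np.round(q,1),atz(n,*q,z),'depth',dep(n,round(q[0]),round(q[1]),d))
T=lambda u,v:m(90,180,4,u,v); S=lambda u,v:m(230,270,4,u,v)
both('pin',m(400,230,8,287,212),m(325,145,8,239,105),.084)
both('hole',T(498,266),S(284,282),.044)
both('hA',T(683,143),S(198,56),.072)
both('hB',T(711,293),S(374,56),.072)
both('ptr',T(354,133),S(92,421),.0355)
both('rib1',T(509,93),S(88,263),.032)
both('rib2',T(556,85),S(90,211),.032)
both('gap',T(535,90),S(90,243),.026)
for nm,p in dict(float=(358,140),adapter=(223,384),cell=(482,200)).items(): print(nm,dep('top',*p,td))
E
```

```text
pin top [435.4 256.1] [ 0.5358 -0.2686  0.084 ] depth [ 0.5357 -0.2675  0.0857]
pin side [354.4 157.7] [ 0.536  -0.2718  0.084 ] depth [ 0.536  -0.2644  0.0898]
hole top [214.1 246.1] [0.5685 0.1529 0.044 ] depth [0.5732 0.1578 0.0151]
hole side [300.6 340.1] [0.5685 0.1557 0.044 ] depth [0.5695 0.1499 0.0342]
hA top [260.4 215.4] [0.622  0.0602 0.072 ] depth [0.6232 0.0611 0.0699]
hA side [279.1 283.6] [0.6246 0.0645 0.072 ] depth [0.6247 0.065  0.0714]
hB top [267.4 252.9] [0.5493 0.0473 0.072 ] depth [0.5493 0.0481 0.0706]
hB side [323.1 283.6] [0.5469 0.0521 0.072 ] depth [0.5569 0.0036 0.0016]
ptr top [178.1 212.9] [0.6376 0.2259 0.0355] depth [0.6381 0.2269 0.0319]
ptr side [252.6 374.9] [0.6358 0.2284 0.0355] depth [0.6349 0.2289 0.0363]
rib1 top [216.9 202.9] [0.6572 0.15   0.032 ] depth [0.6573 0.15   0.0304]
rib1 side [251.6 335.4] [0.6571 0.1534 0.032 ] depth [0.6563 0.1533 0.0333]
rib2 top [228.6 200.9] [0.6608 0.1266 0.032 ] depth [0.6608 0.126  0.031 ]
rib2 side [252.1 322.4] [0.6628 0.1274 0.032 ] depth [0.6628 0.1277 0.0337]
gap top [223.4 202.1] [0.6599 0.1379 0.026 ] depth [0.6619 0.1398 0.0183]
gap side [252.1 330.4] [0.6603 0.14   0.026 ] depth [0.6616 0.1374 0.0226]
float [ 0.7648 -0.1301  0.0832]
adapter [0.3064 0.133  0.0545]
cell [ 0.6503 -0.373   0.0453]
```

```bash
cat >> h.py <<'E'
from scipy.spatial.transform import Rotation as R
np.set_printoptions(precision=4,suppress=True)
def tool():
    s=state(); q=s['tool_rot']; return s,R.from_quat([q[1],q[2],q[3],q[0]])
def to(p,jawdeg=None):
    s,r=tool(); M=r.as_matrix()
    d=M.T@(np.array(p)-s['position'])*1000
    ya=np.degrees(np.arctan2(M[1,1],M[0,1]))
    tilt=M.T@np.array([0,0,-1.]); # desired z in tool
    rv=np.degrees(np.cross([0,0,1],tilt))
    print('t',round(s['time'],2),'pos',s['position'],'jaw',round(ya,2),'tilt fix(tool)',rv[:2],'shift mm',d,'rows',np.linalg.norm(d)/41.7,'F',s['wrist_force'],'op',round(s['opening'],3))
    if jawdeg is not None: 
        e=(jawdeg-ya+90)%180-90; print('turn about tool z',-e)
    print('q',s['qpos'])
E
python3 -c "
from h import *
to([.536,-.27,.2],9.7)"
```

```text
t 0.1 pos [0.1857 0.5963 0.2306] jaw 72.7 tilt fix(tool) [-0.0815  0.0096] shift mm [-591.9972 -722.9336   31.7257] rows 22.42046143715293 F [-0.1027  0.5592  0.0297] op 1.0
turn about tool z 63.00422015007784
q [-1.3716  0.4352  0.025   1.574  -0.0116  1.134  -0.0751]
```

>>> apply_moves:
  steps:
    - [0, 0, 0, -24, -28, 0, 100]
    - [0, 0, 0, -24, -28, 0, 100]
    - [0, 0, 0, -24, -28, 0, 100]
    - [0, 0, 0, -24, -28, 0, 100]
    - [0, 0, 0, -24, -28, 0, 100]

```text
time: 0.52
position: [0.259, 0.4255, 0.2309]
tool_rot: [-0.0, 0.15, 0.989, -0.0]
wrist_force: [1.8, 0.0, 0.2]
opening: 1.001
```

>>> apply_moves:
  steps:
    - [0, 0, 0, -24, -28, 0, 100]
    - [0, 0, 0, -24, -28, 0, 100]
    - [0, 0, 0, -24, -28, 0, 100]
    - [0, 0, 0, -24, -28, 0, 100]
    - [0, 0, 0, -24, -28, 0, 100]

```text
time: 0.93
position: [0.3319, 0.2562, 0.2312]
tool_rot: [-0.0, 0.15, 0.989, 0.0]
wrist_force: [0.4, 0.8, -0.2]
opening: 1.0
```

>>> apply_moves:
  steps:
    - [0, 0, 0, -24, -28, 0, 100]
    - [0, 0, 0, -24, -28, 0, 100]
    - [0, 0, 0, -24, -28, 0, 100]
    - [0, 0, 0, -24, -28, 0, 100]
    - [0, 0, 0, -24, -28, 0, 100]

```text
time: 1.35
position: [0.4047, 0.0869, 0.2313]
tool_rot: [-0.0, 0.15, 0.989, 0.0]
wrist_force: [1.8, 1.2, 0.1]
opening: 1.0
```

>>> apply_moves:
  steps:
    - [0, 0, 7, 0, 0, 0, 100]
    - [0, 0, 7, 0, 0, 0, 100]
    - [0, 0, 7, 0, 0, 0, 100]
    - [0, 0, 7, 0, 0, 0, 100]
    - [0, 0, 7, 0, 0, 0, 100]

```text
time: 1.77
position: [0.4044, 0.0885, 0.2311]
tool_rot: [-0.0, 0.444, 0.896, -0.0]
wrist_force: [-0.1, 0.2, -0.4]
opening: 1.002
```

>>> apply_moves:
  steps:
    - [0, 0, 7, 0, 0, 0, 100]
    - [0, 0, 7, 0, 0, 0, 100]
    - [0, 0, 7, 0, 0, 0, 100]
    - [0, 0, 7, 0, 0, 0, 100]

```text
time: 2.1
position: [0.4043, 0.0886, 0.2311]
tool_rot: [-0.0, 0.647, 0.762, -0.0]
wrist_force: [-0.4, -0.2, 0.1]
opening: 0.998
```

```bash
python3 -c "
from h import *
to([.536,-.27,.2],9.7)"
```

```text
t 2.1 pos [0.4043 0.0886 0.2311] jaw 9.36 tilt fix(tool) [-0.0334  0.0051] shift mm [-375.2422   71.6187   31.071 ] rows 9.1912971262929 F [-0.4042 -0.2309  0.074 ] op 0.998
turn about tool z -0.3436186386647364
q [-0.7426  0.0744  0.4313  2.0762 -0.037   0.9987 -0.129 ]
```

>>> apply_moves:
  steps:
    - [0, 0, 0, -37, 7, 3, 60]
    - [0, 0, 0, -37, 7, 3, 60]
    - [0, 0, 0, -37, 7, 3, 60]
    - [0, 0, 0, -37, 7, 3, 60]
    - [0, 0, 0, -37, 7, 3, 60]

```text
time: 2.52
position: [0.4705, -0.0893, 0.2161]
tool_rot: [-0.0, 0.644, 0.765, 0.0]
wrist_force: [0.5, 0.8, 0.7]
opening: 0.603
```

>>> apply_moves:
  steps:
    - [0, 0, 0, -38, 7, 3, 60]
    - [0, 0, 0, -38, 7, 3, 60]
    - [0, 0, 0, -38, 7, 3, 60]
    - [0, 0, 0, -38, 7, 3, 60]
    - [0, 0, 0, -38, 8, 4, 60]

```text
time: 2.93
position: [0.538, -0.2707, 0.1998]
tool_rot: [-0.0, 0.645, 0.764, 0.0]
wrist_force: [0.5, -0.1, -0.3]
opening: 0.604
```

```bash
python3 -c "
from h import *
to([.536,-.27,.11],9.7)"
```

```text
t 2.93 pos [ 0.538  -0.2707  0.1998] jaw 9.72 tilt fix(tool) [-0.0184 -0.0293] shift mm [ 0.9621 -1.83   89.8216] rows 2.154566038607091 F [ 0.5117 -0.1017 -0.2979] op 0.604
turn about tool z 0.02100194920667775
q [-0.041   0.4675  0.6089  1.7071 -0.2998  1.0621  0.8351]
```

>>> apply_moves:
  steps:
    - [0, 0, 0, 1, -2, 30, 45]
    - [0, 0, 0, 0, 0, 35, 45]
    - [0, 0, 0, 0, 0, 30, 45]
    - [0, 0, 0, 0, 0, 0, 45]

```text
time: 3.27
position: [0.5322, -0.2663, 0.0996]
tool_rot: [-0.005, 0.645, 0.764, -0.002]
wrist_force: [-0.6, 1.6, -0.3]
opening: 0.451
```

```bash
python3 -c "
from h import *
to([.536,-.27,.053],9.7)
s,_=snapshot('side');t,_=snapshot('top')
crop('',s,305,105,100,100,5,'pics/a.png');crop('',t,385,200,100,100,5,'pics/b.png')
cv2.imwrite('pics/ab.png',np.hstack([cv2.imread('pics/a.png'),cv2.imread('pics/b.png')])[:, :]) if 0 else None
"
```

```text
t 3.27 pos [ 0.5322 -0.2663  0.0996] jaw 9.7 tilt fix(tool) [-0.4705 -0.2889] shift mm [-4.4814  3.5189 46.5489] rows 1.124611955519229 F [-0.641   1.6061 -0.3029] op 0.451
turn about tool z -0.0033732972228222025
q [ 0.002   0.5734  0.5471  1.8171 -0.378   0.8667  0.8986]
```

View pics/a.png

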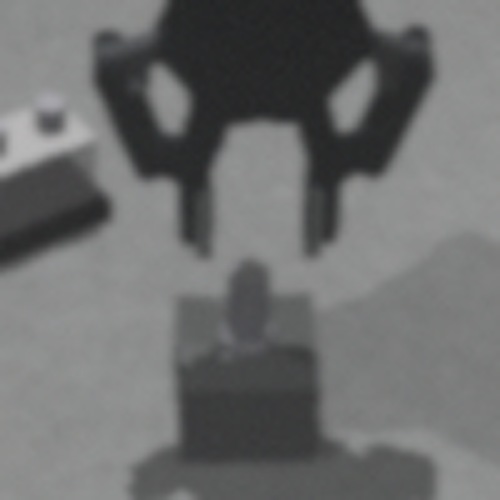

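View pics/b.png

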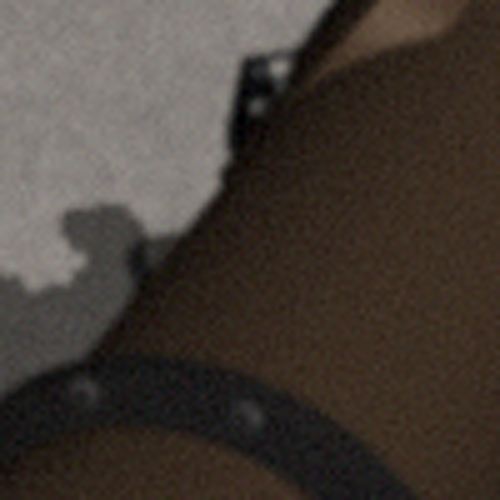

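The side view shows the open fingers just above the pin, tips at about (345,155) and (368,155) and the pin's top at (355,157). The arm hides the pin in the top view. I'll let the arm settle and correct its position.

>>> apply_moves:
  steps:
    - [0, 0, 0, 0, 0, 0, 45]
    - [0, 0, 0, 0, 0, 0, 45]

```text
time: 3.53
position: [0.537, -0.2689, 0.1075]
tool_rot: [0.002, 0.645, 0.764, 0.001]
wrist_force: [-0.1, -0.2, 0.2]
opening: 0.452
```

```bash
python3 -c "
from h import *
to([.536,-.27,.053],9.7)
p=[.536,-.27,.084]; print(proj('side',p),proj('side',[.5322,-.2663,.0996]))"
```

```text
t 3.53 pos [ 0.537  -0.2689  0.1075] jaw 9.72 tilt fix(tool) [0.1684 0.0972] shift mm [-0.8547 -1.3292 54.4921] rows 1.3073133338802516 F [-0.1464 -0.1967  0.1611] op 0.452
turn about tool z 0.020279658630684594
q [-0.0005  0.5644  0.5518  1.809  -0.376   0.8706  0.897 ]
[354.312  158.2709] [356.0551 154.0361]
```

>>> apply_moves:
  steps:
    - [0, 0, 0, 0, 0, 0, 45]
    - [0, 0, 0, -1, -1, 12, 45]
    - [0, 0, 0, 0, 0, 14, 45]
    - [0, 0, 0, 0, 0, 12, 45]
    - [0, 0, 0, 0, 0, 6, 45]

```text
time: 3.95
position: [0.5342, -0.2689, 0.0597]
tool_rot: [-0.001, 0.645, 0.764, -0.0]
wrist_force: [-0.1, 0.1, 0.1]
opening: 0.453
```

>>> apply_moves:
  steps:
    - [0, 0, 0, 0, 0, 4, 45]
    - [0, 0, 0, 0, 0, 0, 45]
    - [0, 0, 0, 0, 0, 0, 45]

```text
time: 4.2
position: [0.5349, -0.2696, 0.0574]
tool_rot: [0.0, 0.645, 0.764, -0.0]
wrist_force: [-0.5, 0.4, -0.1]
opening: 0.45
```

```bash
python3 -c "
from h import *
to([.536,-.27,.053],9.7)
s,_=snapshot('side')
crop('',s,305,105,100,100,5,'pics/a2.png')"
```

```text
t 4.2 pos [ 0.5349 -0.2696  0.0574] jaw 9.7 tilt fix(tool) [-0.0022  0.0041] shift mm [-0.5585  0.9746  4.3651] rows 0.10808891021369031 F [-0.5136  0.4427 -0.0697] op 0.45
turn about tool z -0.003826693736854736
q [ 0.0322  0.628   0.5103  1.8453 -0.4215  0.7772  0.9361]
```

View pics/a2.png

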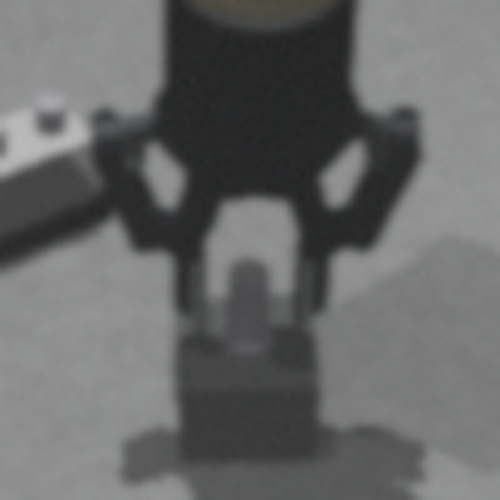

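The pin at crop (248,300) sits between the fingers at (190,300) and (312,300), so it's roughly centred. I'll lower 4 mm and close.

>>> apply_moves:
  steps:
    - [0, 0, 0, -0.5, 1, 4, 45]
    - [0, 0, 0, 0, 0, 0, 20]
    - [0, 0, 0, 0, 0, 0, 10]
    - [0, 0, 0, 0, 0, 0, 5]
    - [0, 0, 0, 0, 0, 0, 5]
  squeeze: 50

```text
time: 4.67
position: [0.5361, -0.2698, 0.0534]
tool_rot: [0.0, 0.645, 0.764, 0.0]
wrist_force: [0.6, 0.3, 0.3]
opening: 0.192
```

>>> apply_moves:
  steps:
    - [0, 0, 0, 0, 0, 0, 5]
    - [0, 0, 0, 0, 0, 0, 5]
    - [0, 0, 0, 0, 0, 0, 5]

```text
time: 4.92
position: [0.5361, -0.2698, 0.0535]
tool_rot: [0.0, 0.645, 0.764, 0.0]
wrist_force: [0.1, 0.8, 2.4]
opening: 0.191
```

```bash
python3 -c "
from h import *
to([.536,-.27,.053],9.7)
s,_=snapshot('side')
crop('',s,305,105,100,100,5,'pics/a3.png')"
```

```text
t 4.92 pos [ 0.5361 -0.2698  0.0535] jaw 9.7 tilt fix(tool) [0.0183 0.0063] shift mm [-0.1514 -0.122   0.4572] rows 0.011915467279161727 F [0.0878 0.8307 2.4209] op 0.191
turn about tool z 0.004225566111571766
q [ 0.0349  0.6345  0.5065  1.845  -0.4256  0.771   0.9388]
```

View pics/a3.png

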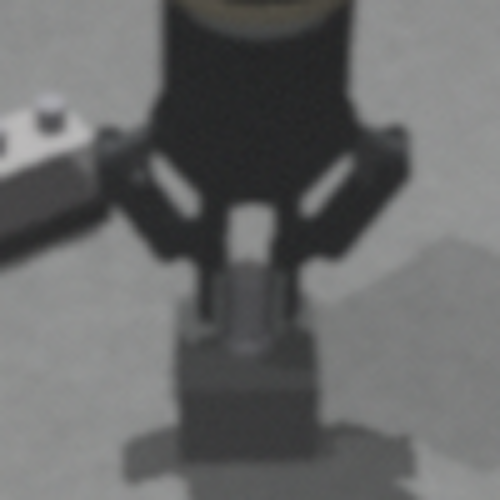

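Pin gripped at opening 0.19, about its 18 mm. Lifting slowly.

>>> apply_moves:
  steps:
    - [0, 0, 0, 0, 0, -6, 5]
    - [0, 0, 0, 0, 0, -15, 5]
    - [0, 0, 0, 0, 0, -25, 5]
    - [0, 0, 0, 0, 0, -30, 5]
    - [0, 0, 0, 0, 0, -20, 5]

```text
time: 5.38
position: [0.5361, -0.2703, 0.1517]
tool_rot: [0.001, 0.645, 0.764, 0.0]
wrist_force: [1.0, 0.3, -0.7]
opening: 0.194
```

>>> apply_moves:
  steps:
    - [0, 0, 0, 0, 0, -10, 5]
    - [0, 0, 0, 0, 0, 0, 5]
    - [0, 0, 0, 0, 0, 0, 5]

```text
time: 5.63
position: [0.5358, -0.2695, 0.159]
tool_rot: [-0.0, 0.645, 0.764, 0.0]
wrist_force: [-1.1, 0.8, -1.1]
opening: 0.197
```

```bash
python3 -c "
from h import *
to([.5685,.1543,.16],9.7)
s,_=snapshot('side')
crop('',s,305,75,100,120,5,'pics/a4.png')"
```

```text
t 5.63 pos [ 0.5358 -0.2695  0.159 ] jaw 9.72 tilt fix(tool) [ 0.0092 -0.0185] shift mm [412.1865 103.7143  -0.8984] rows 10.19269815866978 F [-1.1203  0.8275 -1.1345] op 0.197
turn about tool z 0.016089993131728875
q [-0.0267  0.5058  0.589   1.76   -0.3313  0.9763  0.8621]
```

View pics/a4.png

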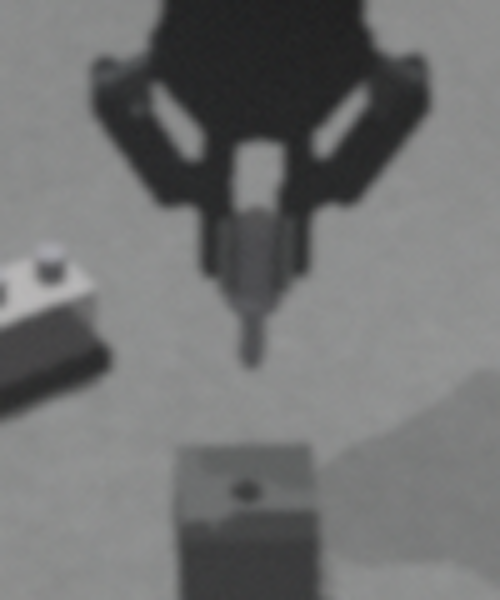

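The pin hangs upright, tip at crop (251,364), clear of the stand hole at (246,490). Carrying it over the clevis.

>>> apply_moves:
  steps:
    - [0, 0, 0, 12, 3, 0, 5]
    - [0, 0, 0, 24, 6, 0, 5]
    - [0, 0, 0, 32, 8, 0, 5]
    - [0, 0, 0, 36, 9, 0, 5]
    - [0, 0, 0, 36, 9, 0, 5]

```text
time: 6.1
position: [0.5458, -0.1237, 0.1579]
tool_rot: [-0.001, 0.645, 0.764, -0.001]
wrist_force: [0.9, 0.7, -2.0]
opening: 0.191
```

>>> apply_moves:
  steps:
    - [0, 0, 0, 36, 9, 0, 5]
    - [0, 0, 0, 36, 9, 0, 5]
    - [0, 0, 0, 36, 9, 0, 5]
    - [0, 0, 0, 36, 9, 0, 5]
    - [0, 0, 0, 36, 9, 0, 5]

```text
time: 6.52
position: [0.5595, 0.062, 0.158]
tool_rot: [-0.001, 0.644, 0.765, -0.001]
wrist_force: [0.5, -0.4, -0.9]
opening: 0.195
```

>>> apply_moves:
  steps:
    - [0, 0, 0, 32, 8, 0, 5]
    - [0, 0, 0, 24, 6, 0, 5]
    - [0, 0, 0, 18, 5, 0, 5]
    - [0, 0, 0, 10, 3, 0, 5]
    - [0, 0, 0, 6, 1, 0, 5]

```text
time: 6.93
position: [0.5674, 0.1539, 0.158]
tool_rot: [-0.001, 0.644, 0.765, -0.001]
wrist_force: [0.5, -0.3, -1.0]
opening: 0.189
```

```bash
python3 -c "
from h import *
to([.5685,.1543,.16],9.7)"
```

```text
t 6.93 pos [0.5674 0.1539 0.158 ] jaw 9.85 tilt fix(tool) [-0.1132  0.0061] shift mm [ 0.2113  1.1575 -1.9568] rows 0.054755025064275334 F [ 0.4586 -0.3383 -0.9922] op 0.189
turn about tool z 0.15401131595244522
q [-0.7466  0.4836  0.5604  1.7877 -0.3065  0.9599  0.1126]
```

Now I'll lower until the tip is about 10 mm above the ear (TCP at 0.098) and look.

>>> apply_moves:
  steps:
    - [0, 0, 0, 0, 1, 12, 5]
    - [0, 0, 0, 0, 0, 20, 5]
    - [0, 0, 0, 0, 0, 16, 5]
    - [0, 0, 0, 0, 0, 10, 5]
    - [0, 0, 0, 0, 0, 2, 5]

```text
time: 7.35
position: [0.5679, 0.1499, 0.0969]
tool_rot: [-0.001, 0.646, 0.764, -0.002]
wrist_force: [-0.5, -0.5, -1.0]
opening: 0.195
```

>>> apply_moves:
  steps:
    - [0, 0, 0, 0, 0, 0, 5]
    - [0, 0, 0, 0, 0, 0, 5]

```text
time: 7.52
position: [0.5698, 0.1511, 0.0997]
tool_rot: [0.0, 0.645, 0.764, 0.0]
wrist_force: [-0.2, 0.1, 0.2]
opening: 0.193
```

```bash
python3 -c "
from h import *
to([.5685,.1543,.0975],9.7)
s,_=snapshot('side');t,_=snapshot('top')
crop('',s,255,250,100,110,6,'pics/c1.png');crop('',t,170,190,110,100,6,'pics/c2.png')"
```

```text
t 7.52 pos [0.5698 0.1511 0.0997] jaw 9.64 tilt fix(tool) [0.0295 0.0104] shift mm [ 3.333  -0.7305  2.1973] rows 0.09732361797170452 F [-0.1514  0.1052  0.229 ] op 0.193
turn about tool z -0.06324257862162597
q [-0.7097  0.5549  0.5215  1.8395 -0.3595  0.8413  0.158 ]
```

View pics/c1.png

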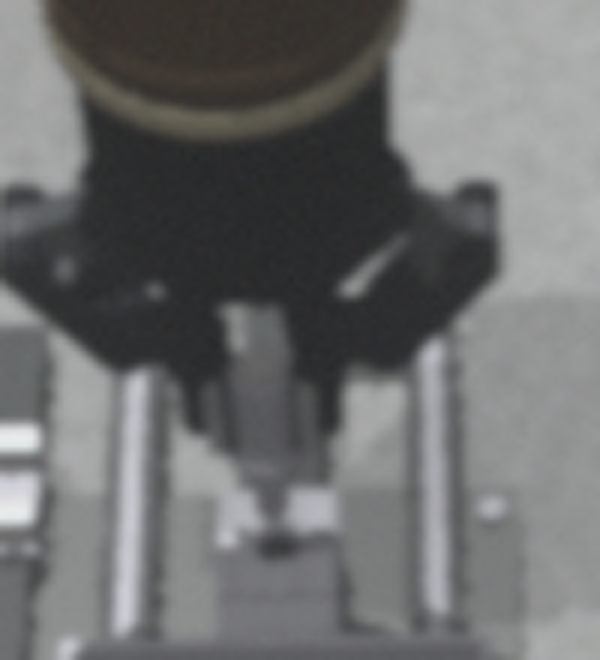

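View pics/c2.png

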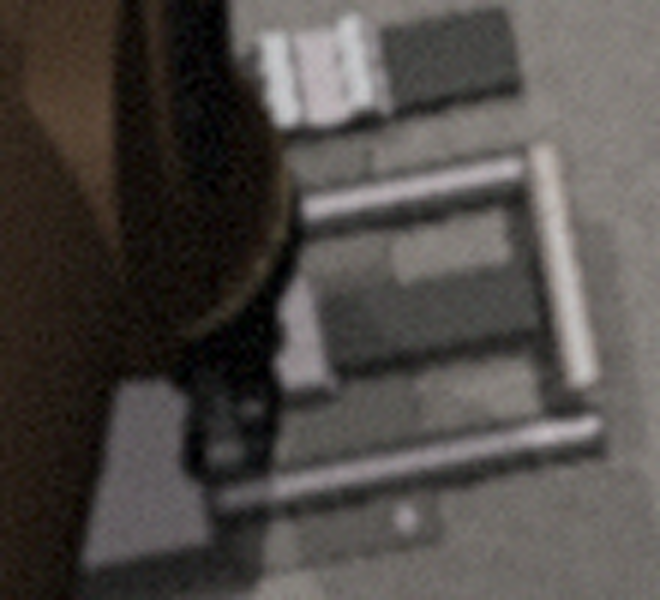

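```bash
python3 -c "
from h import *
print('lift tip',proj('side',[.5358,-.2695,.1155]),'obs',305+251.5/5-.5,75+364/5-.5)
print('now tip',proj('side',[.5698,.1511,.0562]),'hole obs 300.6 340.1')
print('sens', proj('side',[.5698,.1611,.0562]))
s,_=snapshot('side')
c=s[315:350,280:325]; c=cv2.convertScaleAbs(c,alpha=1.5,beta=-60)
crop('',c,0,0,45,35,16,'pics/c3.png')
o=cv2.imread('pics/side0.png')[315:350,280:325];crop('',cv2.convertScaleAbs(o,alpha=1.5,beta=-60),0,0,45,35,16,'pics/c3o.png')
"
```

```text
lift tip [354.7484 147.0076] obs 354.8 147.3
now tip [300.0933 334.0508] hole obs 300.6 340.1
sens [298.9336 339.1213]
```

View pics/c3.png

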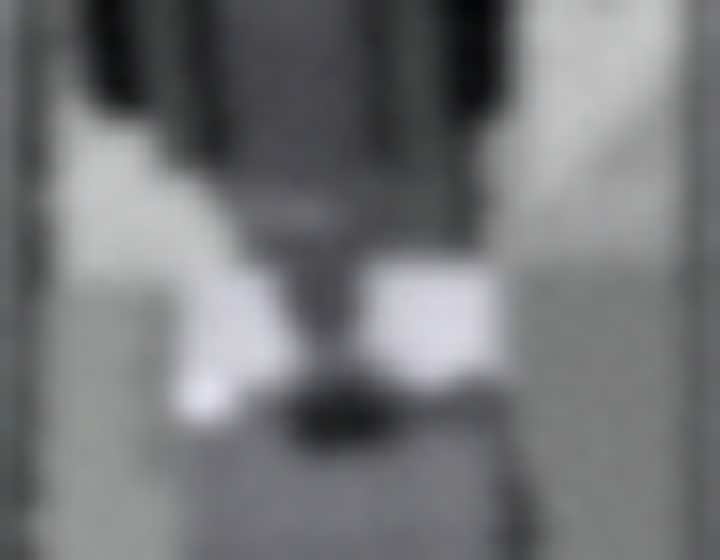

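View pics/c3o.png

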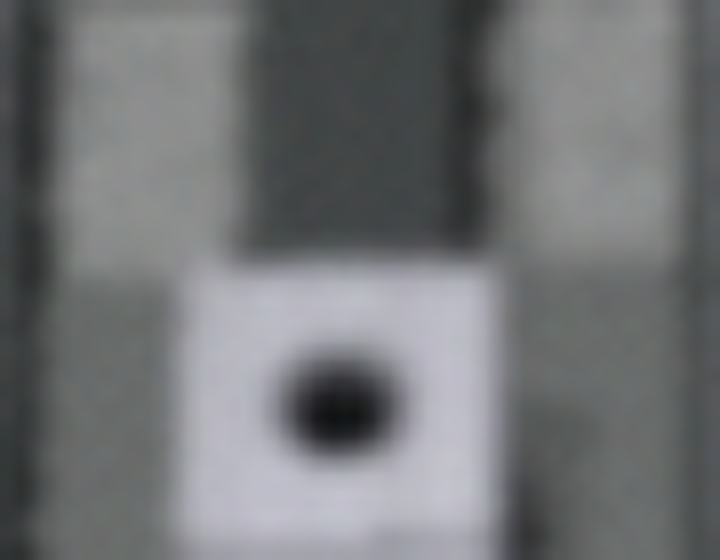

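The tip is at about (300,336), just in front of the hole at (300.8,340). I'll lower 8 mm with a small shift and look again.

>>> apply_moves:
  steps:
    - [0, 0, 0, 1, -1, 4, 5]
    - [0, 0, 0, 0, 0, 4, 5]
    - [0, 0, 0, 0, 0, 0, 5]
    - [0, 0, 0, 0, 0, 0, 5]

```text
time: 8.0
position: [0.5679, 0.1527, 0.091]
tool_rot: [-0.0, 0.645, 0.764, -0.0]
wrist_force: [0.4, 0.5, -0.1]
opening: 0.195
```

```bash
python3 -c "
from h import *
to([.5685,.1530,.0975],9.7)
x=state()['position']
print(proj('side',x-[0,0,.0435]), proj('side',[x[0],x[1],.044]))
s=np.mean([snapshot('side')[0] for _ in range(6)],0)
c=s[315:350,280:325]; c=cv2.convertScaleAbs(c,alpha=1.5,beta=-60)
crop('',c,0,0,45,35,16,'pics/c4.png')
"
```

```text
t 8.0 pos [0.5679 0.1527 0.091 ] jaw 9.71 tilt fix(tool) [-0.0325  0.0023] shift mm [ 0.1706  0.6072 -6.4681] rows 0.1558451934336607 F [ 0.4278  0.4963 -0.1101] op 0.195
turn about tool z 0.010976803025585014
q [-0.7081  0.5645  0.5144  1.8487 -0.3669  0.824   0.1623]
[301.2236 337.6191] [301.3201 338.6661]
```

View pics/c4.png

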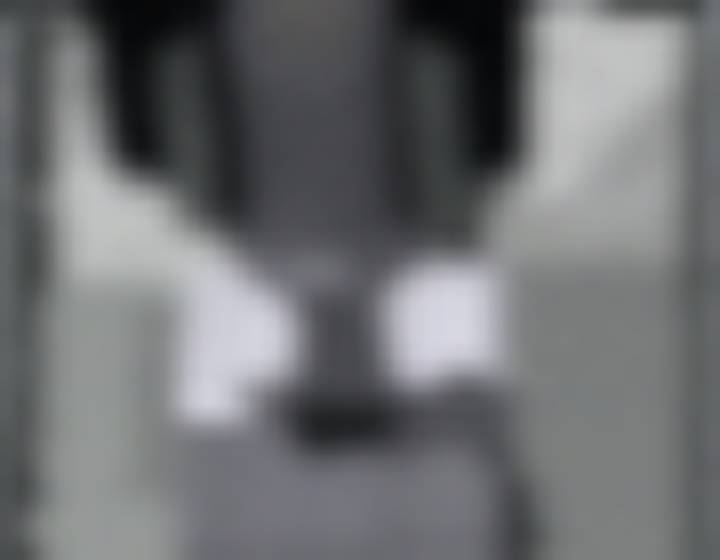

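The shank is at crop x≈343 and the hole at 340. The predicted entry row of about 413 against 407 is within roughly 1 mm. Lowering gently.

>>> apply_moves:
  steps:
    - [0, 0, 0, 0, 0, 3, 5]
    - [0, 0, 0, 0, 0, 3, 5]
    - [0, 0, 0, 0, 0, 3, 5]
    - [0, 0, 0, 0, 0, 0, 5]

```text
time: 8.63
position: [0.5677, 0.1526, 0.0815]
tool_rot: [-0.0, 0.645, 0.764, -0.0]
wrist_force: [-0.3, 0.2, -1.6]
opening: 0.196
```

```bash
python3 -c "
from h import *
to([.5685,.1530,.0535],9.7)"
```

```text
t 8.63 pos [0.5677 0.1526 0.0815] jaw 9.7 tilt fix(tool) [-0.0606  0.0103] shift mm [ 0.2607  0.8471 28.0241] rows 0.6723764157702488 F [-0.2661  0.1925 -1.5612] op 0.196
turn about tool z 0.004451756967313258
q [-0.7022  0.5769  0.5067  1.8557 -0.3756  0.8058  0.1694]
```

No contact force with the tip 6 mm below the mouth, so it's in. Continuing down.

>>> apply_moves:
  steps:
    - [0, 0, 0, 0, 0, 4, 5]
    - [0, 0, 0, 0, 0, 4, 5]
    - [0, 0, 0, 0, 0, 4, 5]
    - [0, 0, 0, 0, 0, 0, 5]

```text
time: 8.97
position: [0.5677, 0.1526, 0.0693]
tool_rot: [-0.0, 0.645, 0.764, -0.001]
wrist_force: [-0.2, 0.5, -0.3]
opening: 0.195
```

```bash
python3 -c "
from h import *
to([.5685,.1530,.0535],9.7)"
```

```text
t 8.97 pos [0.5677 0.1526 0.0693] jaw 9.71 tilt fix(tool) [-0.0728  0.0141] shift mm [ 0.2467  0.9223 15.8331] rows 0.3803795217723357 F [-0.2386  0.5206 -0.307 ] op 0.195
turn about tool z 0.010904260790937315
q [-0.6945  0.593   0.4962  1.8641 -0.3869  0.7822  0.1787]
```

>>> apply_moves:
  steps:
    - [0, 0, 0, 0, 0, 4, 5]
    - [0, 0, 0, 0, 0, 4, 5]
    - [0, 0, 0, 0, 0, 4, 5]
    - [0, 0, 0, 0, 0, 2, 5]
    - [0, 0, 0, 0, 0, 0, 5]

```text
time: 9.38
position: [0.5678, 0.1526, 0.0557]
tool_rot: [-0.0, 0.645, 0.764, -0.0]
wrist_force: [-0.0, -0.1, -0.1]
opening: 0.192
```

```bash
python3 -c "
from h import *
to([.5685,.1530,.0535],9.7)"
```

```text
t 9.38 pos [0.5678 0.1526 0.0557] jaw 9.71 tilt fix(tool) [-0.053  0.009] shift mm [0.2733 0.7354 2.1894] rows 0.05577352158174395 F [-0.0246 -0.0674 -0.0535] op 0.192
turn about tool z 0.006080293390212432
q [-0.6853  0.6115  0.4839  1.8726 -0.4     0.7555  0.1893]
```

>>> apply_moves:
  steps:
    - [0, 0, 0, 0, 0, 1, 5]
    - [0, 0, 0, 0, 0, 1, 5]
    - [0, 0, 0, 0, 0, 1, 5]
    - [0, 0, 0, 0, 0, 0, 5]

```text
time: 9.72
position: [0.5683, 0.1527, 0.0534]
tool_rot: [0.0, 0.645, 0.764, 0.0]
wrist_force: [-0.0, 0.1, 0.3]
opening: 0.198
```

```bash
python3 -c "
from h import *
to([.5685,.1530,.0535],9.7)
s=snapshot('side')[0]
crop('',s,230,250,130,130,5,'pics/d1.png')"
```

```text
t 9.72 pos [0.5683 0.1527 0.0534] jaw 9.7 tilt fix(tool) [ 0.0166 -0.0079] shift mm [ 0.2501  0.2091 -0.0548] rows 0.007928078558716935 F [-0.0164  0.0551  0.263 ] op 0.198
turn about tool z -6.075605267596984e-05
q [-0.6835  0.6146  0.4816  1.8737 -0.4028  0.7501  0.1915]
```

View pics/d1.png

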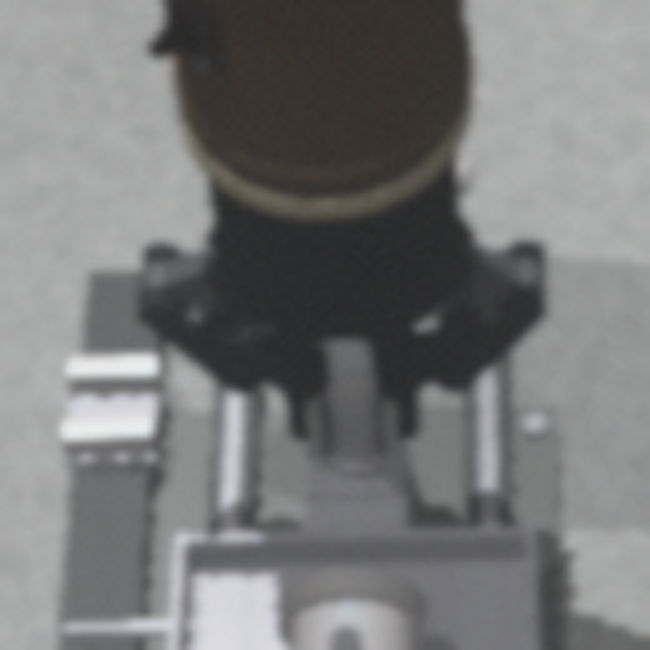

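The pin is through the ear with its collar at crop (355,465), close to the ear. I'll press down lightly to confirm it's seated.

>>> apply_moves:
  steps:
    - [0, 0, 0, 0, 0, 1, 5]
    - [0, 0, 0, 0, 0, 1, 5]
    - [0, 0, 0, 0, 0, 1, 5]
    - [0, 0, 0, 0, 0, 0, 5]
    - [0, 0, 0, 0, 0, 0, 5]

```text
time: 10.18
position: [0.5685, 0.1528, 0.0531]
tool_rot: [-0.0, 0.645, 0.764, 0.001]
wrist_force: [-10.9, -2.4, 33.4]
opening: 0.195
```

```bash
python3 -c "
from h import *
to([.5685,.1530,.0535],9.7)"
```

```text
t 10.18 pos [0.5685 0.1528 0.0531] jaw 9.68 tilt fix(tool) [ 0.0705 -0.111 ] shift mm [ 0.2422  0.0088 -0.3531] rows 0.010270466492281275 F [-10.9426  -2.3698  33.4148] op 0.195
turn about tool z -0.020863121480104496
q [-0.6816  0.6145  0.4804  1.8743 -0.405   0.7485  0.1938]
```

It's seated: 33 N upward at TCP 0.053. I'll relax the push, open, then retreat.

>>> apply_moves:
  steps:
    - [0, 0, 0, 0, 0, -2.5, 5]
    - [0, 0, 0, 0, 0, 0, 25]
    - [0, 0, 0, 0, 0, 0, 40]
    - [0, 0, 0, 0, 0, 0, 40]
    - [0, 0, 0, 0, 0, 0, 40]

```text
time: 10.6
position: [0.568, 0.1527, 0.0524]
tool_rot: [-0.0, 0.645, 0.764, -0.0]
wrist_force: [0.0, 0.1, 0.5]
opening: 0.396
```

>>> apply_moves:
  steps:
    - [0, 0, 0, 0, 0, -6, 40]
    - [0, 0, 0, 0, 0, -20, 40]
    - [0, 0, 0, 0, 0, -35, 40]
    - [0, 0, 0, 0, 0, -35, 40]
    - [0, 0, 0, 0, 0, -25, 40]

```text
time: 11.02
position: [0.5689, 0.1524, 0.1767]
tool_rot: [0.001, 0.645, 0.764, 0.001]
wrist_force: [0.9, 0.3, 0.3]
opening: 0.399
```

```bash
python3 -c "
from h import *
to([.5857,.0545,.15],99.7)
s=snapshot('side')[0]
crop('',s,230,250,130,130,5,'pics/d2.png')"
```

```text
t 11.02 pos [0.5689 0.1524 0.1767] jaw 9.67 tilt fix(tool) [0.1036 0.0085] shift mm [-99.2806   0.0936  26.7258] rows 2.4655857670253254 F [0.8959 0.3388 0.2744] op 0.399
turn about tool z 89.96843495568581
q [-0.7557  0.4633  0.5755  1.7687 -0.294   0.9945  0.1021]
```

View pics/d2.png

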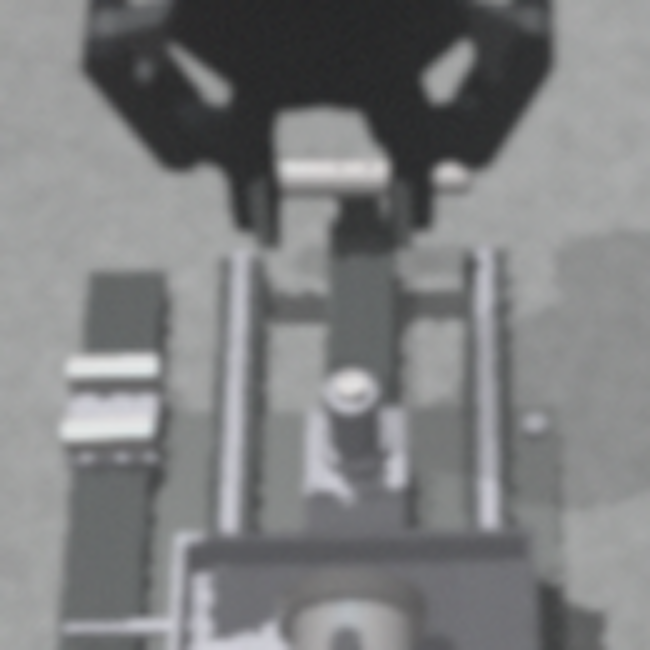

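The pin stands seated in the clevis, top at crop (350,390), the tray is still home and the gripper is clear. Now I'll turn the jaws 90° for the handle.

>>> apply_moves:
  steps:
    - [0, 0, 7, 0, 0, 0, 45]
    - [0, 0, 7, 0, 0, 0, 45]
    - [0, 0, 7, 0, 0, 0, 50]
    - [0, 0, 7, 0, 0, 0, 50]
    - [0, 0, 7, 0, 0, 0, 50]

```text
time: 11.48
position: [0.5681, 0.1527, 0.1739]
tool_rot: [-0.0, 0.846, 0.533, 0.0]
wrist_force: [0.8, -0.3, 0.1]
opening: 0.5
```

>>> apply_moves:
  steps:
    - [0, 0, 7, 0, 0, 0, 50]
    - [0, 0, 7, 0, 0, 0, 50]
    - [0, 0, 7, 0, 0, 0, 50]
    - [0, 0, 7, 0, 0, 0, 50]
    - [0, 0, 7, 0, 0, 0, 50]

```text
time: 11.9
position: [0.5681, 0.1527, 0.1738]
tool_rot: [-0.0, 0.967, 0.253, -0.0]
wrist_force: [0.9, -0.1, 0.2]
opening: 0.501
```

>>> apply_moves:
  steps:
    - [0, 0, 7, 0, 0, 0, 50]
    - [0, 0, 7, 0, 0, 0, 50]
    - [0, 0, 6, 0, 0, 0, 50]
    - [0, 0, 0, 0, 0, 0, 50]

```text
time: 12.23
position: [0.568, 0.1529, 0.1735]
tool_rot: [0.0, 0.997, 0.082, -0.0]
wrist_force: [-0.6, 0.7, -0.6]
opening: 0.501
```

```bash
python3 -c "
from h import *
to([.5857,.0545,.12],99.7)"
```

```text
t 12.23 pos [0.568  0.1529 0.1735] jaw -80.56 tilt fix(tool) [0.0322 0.0321] shift mm [ 1.3283 99.9618 53.5647] rows 2.719821358476983 F [-0.5856  0.7146 -0.6123] op 0.501
turn about tool z -0.2574669219840189
q [-1.0057  0.5948  1.0052  1.7902 -0.5661  1.078  -1.2024]
```

>>> apply_moves:
  steps:
    - [0, 0, 0, 0, 15, 0, 50]
    - [0, 0, 0, 0, 30, 5, 50]
    - [0, 0, 0, 1, 30, 15, 50]
    - [0, 0, 0, 0, 17, 15, 50]
    - [0, 0, 0, 0, 8, 15, 50]

```text
time: 12.65
position: [0.5865, 0.0495, 0.1241]
tool_rot: [0.001, 0.996, 0.084, 0.001]
wrist_force: [-1.3, -0.3, -0.2]
opening: 0.499
```

>>> apply_moves:
  steps:
    - [0, 0, 0, 0, 0, 15, 50]
    - [0, 0, 0, 0, 0, 0, 50]
    - [0, 0, 0, 0, 0, 0, 50]

```text
time: 12.9
position: [0.5856, 0.0535, 0.1087]
tool_rot: [0.0, 0.996, 0.085, -0.001]
wrist_force: [0.4, 0.3, -0.4]
opening: 0.501
```

```bash
python3 -c "
from h import *
to([.5857,.0545,.052],99.7)
s=snapshot('side')[0];t=snapshot('top')[0]
crop('',s,230,230,130,130,5,'pics/e1.png')
crop('',t,170,190,120,100,5,'pics/e2.png')"
```

```text
t 12.9 pos [0.5856 0.0535 0.1087] jaw -80.21 tilt fix(tool) [-0.0044  0.0711] shift mm [ 0.3049 -0.9697 56.6543] rows 1.358836032560429 F [ 0.4094  0.2801 -0.3674] op 0.501
turn about tool z 0.08646850583312471
q [-0.7766  0.6579  0.9161  1.852  -0.6352  0.9565 -0.9736]
```

View pics/e1.png

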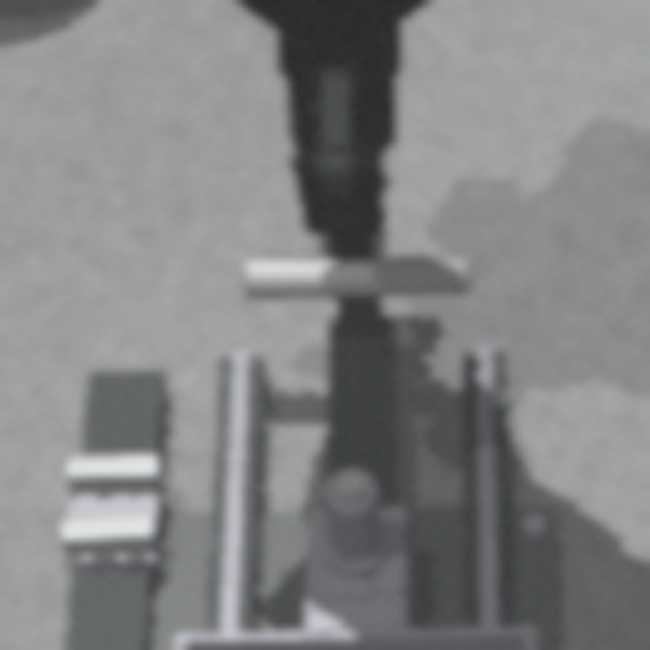

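View pics/e2.png

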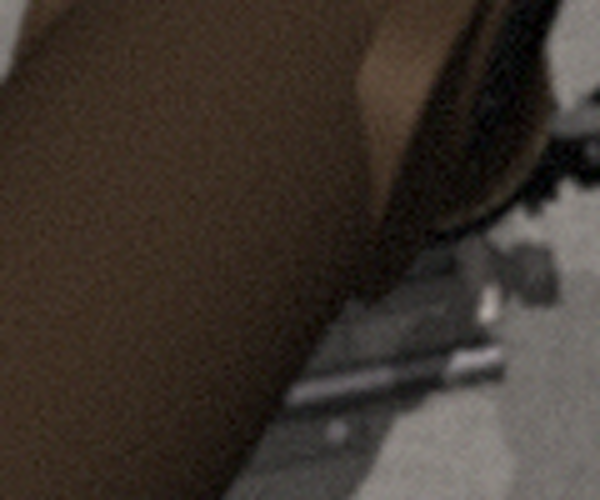

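The fingers are over the middle of the handle: jaws at crop x≈355, post at 358, handle from 245 to 468. The top view is mostly hidden by the arm. Lowering.

>>> apply_moves:
  steps:
    - [0, 0, 0, 0, -1, 10, 50]
    - [0, 0, 0, 0, 0, 14, 50]
    - [0, 0, 0, 0, 0, 14, 50]
    - [0, 0, 0, 0, 0, 10, 50]
    - [0, 0, 0, 0, 0, 7, 50]

```text
time: 13.42
position: [0.5849, 0.0555, 0.0517]
tool_rot: [0.0, 0.996, 0.085, -0.001]
wrist_force: [-0.4, -0.3, -0.1]
opening: 0.5
```

>>> apply_moves:
  steps:
    - [0, 0, 0, 0, 0, 0, 50]
    - [0, 0, 0, 0, 0, 0, 50]

```text
time: 13.58
position: [0.5856, 0.055, 0.0533]
tool_rot: [0.0, 0.996, 0.084, -0.001]
wrist_force: [-0.1, -0.0, 0.9]
opening: 0.501
```

```bash
python3 -c "
from h import *
to([.5857,.0545,.052],99.7)
s=snapshot('side')[0]
crop('',s,230,230,130,130,5,'pics/e3.png')"
```

```text
t 13.58 pos [0.5856 0.055  0.0533] jaw -80.31 tilt fix(tool) [0.0203 0.0644] shift mm [0.0403 0.5121 1.2574] rows 0.03257199347592134 F [-0.1245 -0.042   0.8518] op 0.501
turn about tool z -0.010546639455583318
q [-0.734   0.7238  0.8462  1.891  -0.7121  0.8606 -0.92  ]
```

View pics/e3.png

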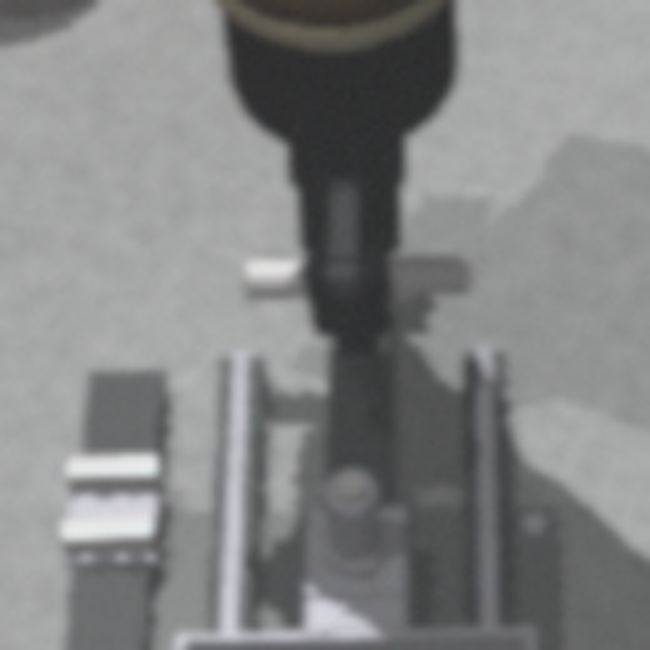

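The near finger is in front of the handle at (350,310) and the jaws straddle it. Closing.

>>> apply_moves:
  steps:
    - [0, 0, 0, 0, 0, 1.5, 30]
    - [0, 0, 0, 0, 0, 0, 20]
    - [0, 0, 0, 0, 0, 0, 5]
    - [0, 0, 0, 0, 0, 0, 2]
    - [0, 0, 0, 0, 0, 0, 2]
  squeeze: 60

```text
time: 14.05
position: [0.5862, 0.0554, 0.0528]
tool_rot: [-0.0, 0.996, 0.085, 0.0]
wrist_force: [-1.8, -0.3, 5.4]
opening: 0.139
```

>>> apply_moves:
  steps:
    - [0, 0, 0, 0, 0, 0, 2]
    - [0, 0, 0, 0, 0, 0, 2]
    - [0, 0, 0, 0, 0, 0, 2]

```text
time: 14.3
position: [0.5861, 0.0554, 0.0528]
tool_rot: [-0.0, 0.996, 0.085, 0.0]
wrist_force: [-1.9, 0.7, 6.5]
opening: 0.138
```

```bash
python3 -c "
from h import *
to([.5857,.0545,.052],99.7)"
```

```text
t 14.3 pos [0.5861 0.0554 0.0528] jaw -80.28 tilt fix(tool) [-0.0151 -0.0392] shift mm [-0.5889  0.7779  0.7934] rows 0.03015576767524881 F [-1.9311  0.7388  6.5248] op 0.138
turn about tool z 0.015787024776500402
q [-0.7332  0.724   0.8449  1.8913 -0.7142  0.8584 -0.9183]
```

Gripped at opening 0.138, which fits the 14 mm handle the way the pin read. Pulling along tool +y.

>>> apply_moves:
  steps:
    - [0, 0, 0, 0, 4, 0, 2]
    - [0, 0, 0, 0, 7, 0, 2]
    - [0, 0, 0, 0, 10, 0, 2]
    - [0, 0, 0, 0, 10, 0, 2]
    - [0, 0, 0, 0, 10, 0, 2]

```text
time: 14.72
position: [0.5932, 0.0173, 0.0528]
tool_rot: [-0.002, 0.996, 0.086, 0.0]
wrist_force: [-1.3, 7.9, 8.2]
opening: 0.136
```

>>> apply_moves:
  steps:
    - [0, 0, 0, 0, 10, 0, 2]
    - [0, 0, 0, 0, 10, 0, 2]
    - [0, 0, 0, 0, 8, 0, 2]
    - [0, 0, 0, 0, 6, 0, 2]
    - [0, 0, 0, 0, 3, 0, 2]

```text
time: 15.13
position: [0.6001, -0.0195, 0.0528]
tool_rot: [-0.002, 0.996, 0.085, 0.001]
wrist_force: [0.5, 8.4, 8.5]
opening: 0.136
```

>>> apply_moves:
  steps:
    - [0, 0, 0, 0, 0, 0, 2]
    - [0, 0, 0, 0, 0, 0, 2]
    - [0, 0, 0, 0, 0, 0, 2]

```text
time: 15.38
position: [0.6, -0.0191, 0.0528]
tool_rot: [-0.002, 0.996, 0.086, 0.001]
wrist_force: [0.6, 7.4, 7.2]
opening: 0.137
```

```bash
python3 -c "
from h import *
to([.5861,.0554,.052],99.7)
s=np.mean([snapshot('side')[0] for _ in range(4)],0);t=np.mean([snapshot('top')[0] for _ in range(4)],0)
crop('',s,225,240,120,150,5,'pics/f1.png')
crop('',t,150,180,120,90,6,'pics/f2.png')"
```

```text
t 15.38 pos [ 0.6    -0.0191  0.0528] jaw -80.18 tilt fix(tool) [-0.1726 -0.1044] shift mm [ -0.9862 -75.7698   1.0322] rows 1.8173451849522386 F [0.6006 7.3504 7.2302] op 0.137
turn about tool z 0.11554907121427505
q [-0.5893  0.7328  0.8299  1.8615 -0.7073  0.8697 -0.8031][ WARN:0@10.897] global loadsave.cpp:1063 imwrite_ Unsupported depth image for selected encoder is fallbacked to CV_8U.
```

View pics/f1.png

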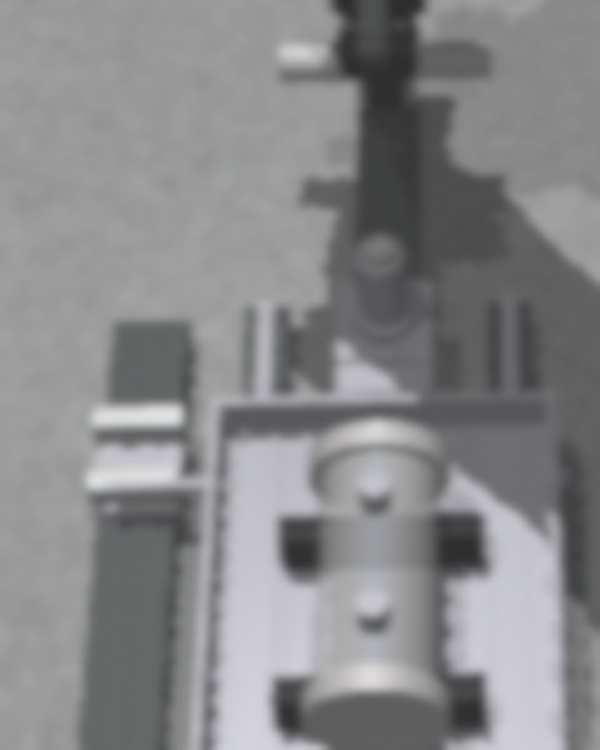

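View pics/f2.png

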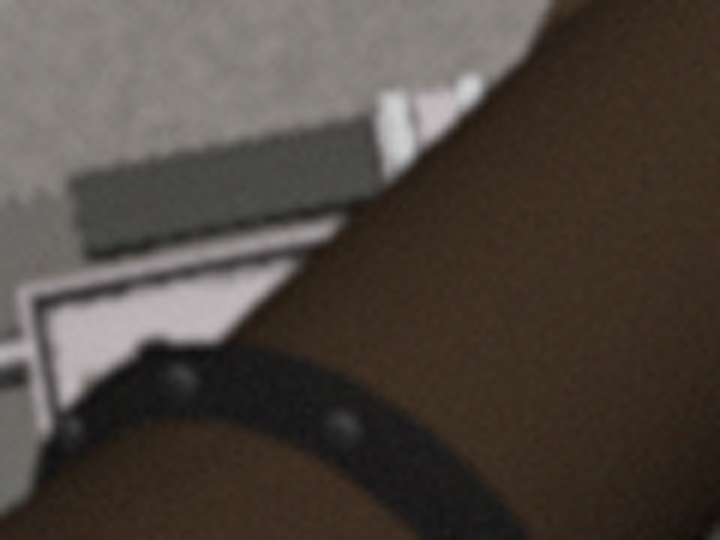

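The pointer is at crop row ~484, over the first rib. The ribs are at rows 480 and 418, so it needs about 15 mm more.

>>> apply_moves:
  steps:
    - [0, 0, 0, 0, 4, 0, 2]
    - [0, 0, 0, 0, 5, 0, 2]
    - [0, 0, 0, 0, 4, 0, 2]
    - [0, 0, 0, 0, 2, 0, 2]
    - [0, 0, 0, 0, 0, 0, 2]

```text
time: 16.2
position: [0.6027, -0.0338, 0.0528]
tool_rot: [-0.002, 0.996, 0.086, 0.001]
wrist_force: [0.9, 8.9, 6.6]
opening: 0.138
```

>>> apply_moves:
  steps:
    - [0, 0, 0, 0, 0, 0, 2]
    - [0, 0, 0, 0, 0, 0, 2]

```text
time: 16.37
position: [0.6027, -0.0335, 0.0528]
tool_rot: [-0.002, 0.996, 0.086, 0.001]
wrist_force: [1.4, 9.5, 6.3]
opening: 0.138
```

```bash
python3 -c "
from h import *
to([.5861,.0554,.052],99.7)
L=[snapshot('side') for _ in range(4)]
s=np.mean([l[0] for l in L],0).astype('uint8'); np.save('sd.npy',np.median([l[1] for l in L],0))
cv2.imwrite('pics/g0.png',s)
crop('',s,235,310,45,40,16,'pics/g1.png')
crop('',s,225,240,120,110,5,'pics/g2.png')"
```

```text
t 16.37 pos [ 0.6027 -0.0335  0.0528] jaw -80.16 tilt fix(tool) [-0.1876 -0.1188] shift mm [ -1.1654 -90.4509   1.1163] rows 2.1694304673428646 F [1.3917 9.4932 6.2972] op 0.138
turn about tool z 0.13647134986030096
q [-0.5615  0.736   0.827   1.8528 -0.7059  0.8735 -0.7822]
```

View pics/g1.png

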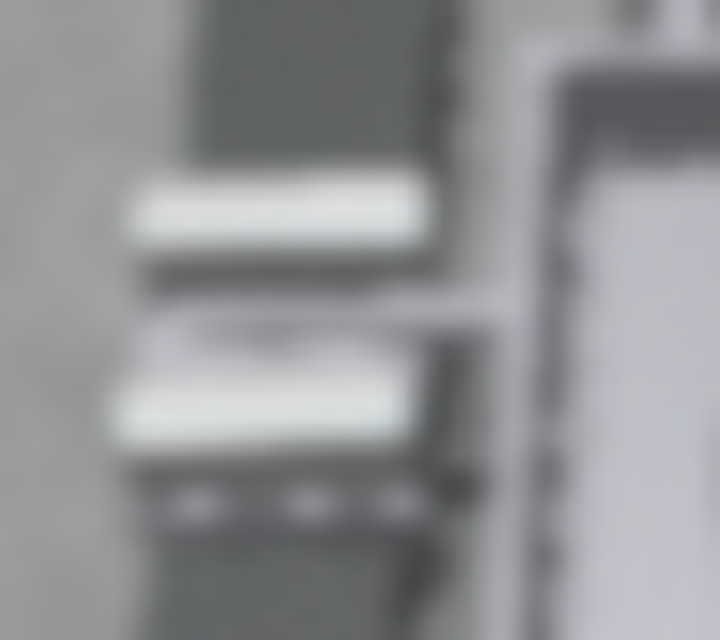

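View pics/g2.png

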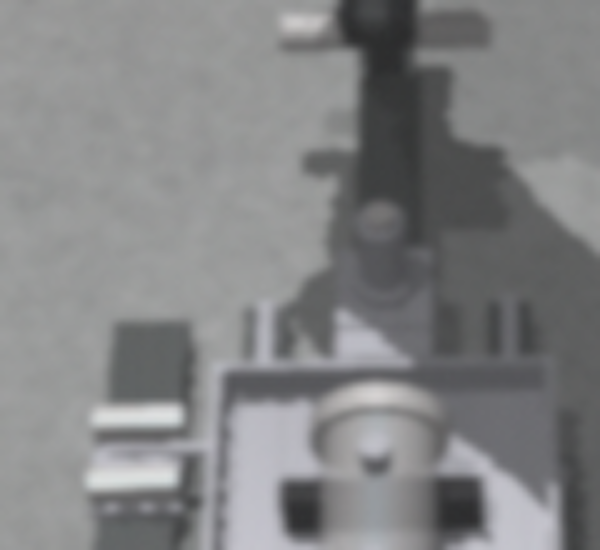

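The pointer's finger (row ~305) lies between the ribs (rows 215 and 408). With the height parallax it is about 2 mm short of the middle, so I'll check that numerically.

```bash
python3 -c "
from h import *
m=lambda u,v:(235+(u+.5)/16-.5,310+(v+.5)/16-.5)
o=np.array([.168,-.986,0])
a=atz('side',*m(280,214),.032);b=atz('side',*m(268,408),.032)
p=atz('side',*m(440,304),.035)
print(a,b,p,'ribs',(a-b)@o,'pointer past gap',(p-(a+b)/2)@o)
c=atz('side',249+3,310+304/16,.035)
t=cv2.imread('pics/g0.png')
"
```

```text
[0.6627 0.1285 0.032 ] [0.6578 0.1528 0.032 ] [0.6416 0.1387 0.035 ] ribs 0.02477256392304278 pointer past gap -0.0011777813303260531
```

>>> apply_moves:
  steps:
    - [0, 0, 0, 0, 2, 0, 2]
    - [0, 0, 0, 0, 0, 0, 2]
    - [0, 0, 0, 0, 0, 0, 2]
    - [0, 0, 0, 0, 0, 0, 2]
    - [0, 0, 0, 0, 0, 0, 2]

```text
time: 16.98
position: [0.603, -0.0354, 0.0528]
tool_rot: [-0.002, 0.996, 0.086, 0.001]
wrist_force: [0.7, 7.2, 5.9]
opening: 0.138
```

```bash
python3 -c "
from h import *
to([.5861,.0554,.052],99.7)
print(state()['joint_velocities'])
s=np.mean([snapshot('side')[0] for _ in range(4)],0).astype('uint8')
crop('',s,235,310,45,40,16,'pics/i1.png')
crop('',s,280,240,60,80,8,'pics/i2.png')
cv2.imwrite('pics/i3.png',s)"
```

```text
t 16.98 pos [ 0.603  -0.0354  0.0528] jaw -80.16 tilt fix(tool) [-0.1947 -0.1161] shift mm [ -1.1319 -92.3315   1.1384] rows 2.2145194743815377 F [0.7234 7.2336 5.8711] op 0.138
turn about tool z 0.14490036081235758
q [-0.5578  0.7364  0.8267  1.8516 -0.7057  0.8741 -0.7794]
[-0.0017  0.0005  0.0001 -0.0002  0.0016  0.0002  0.0003]
```

View pics/i1.png

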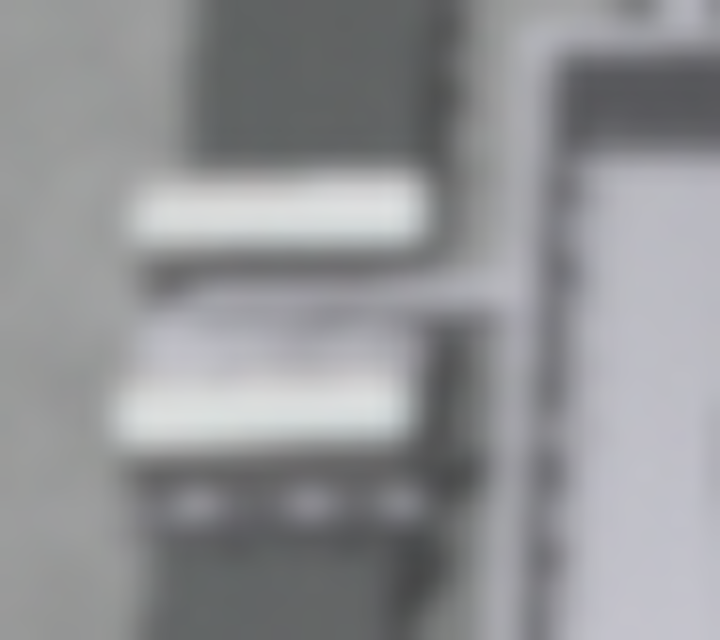

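View pics/i2.png

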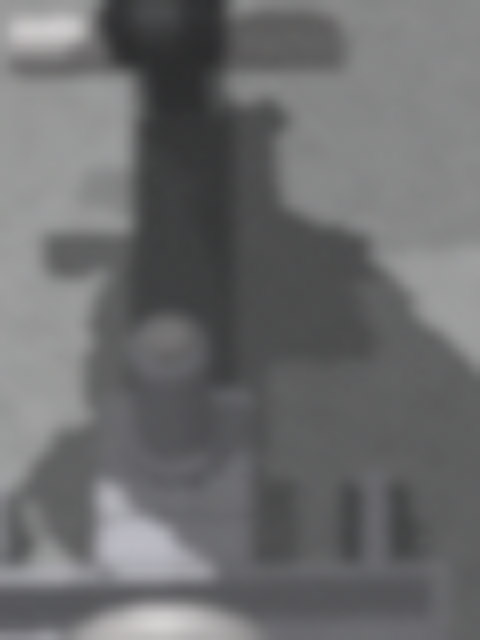

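View pics/i3.png

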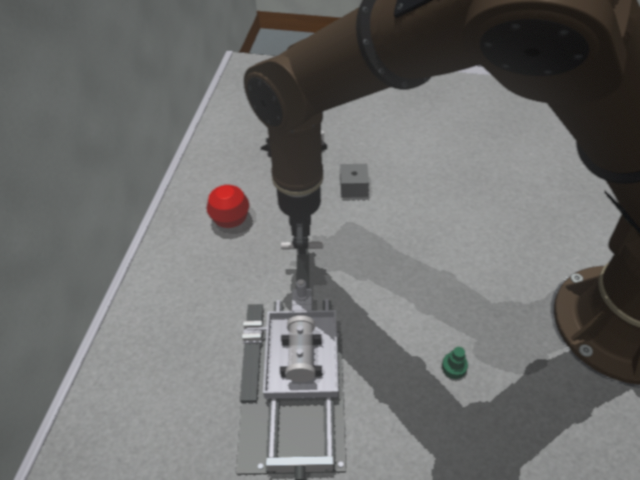

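The pointer (row ~293) is within about 1 mm of the gap's middle and everything is at rest. The pin is seated upright, the visible bystanders are in place, and the pull is about 7 N. Handing in.

```bash
python3 -c "
from plant import *
print(sign_off()); s=state(); print(s['position'],s['wrist_force'],s['opening'])"
```

```text
the job is handed in; nothing more can be done
None
the job is handed in; nothing more can be done
```

I put the pin fully down through the clevis and draw-bar, pulled the handle about 92 mm, and handed the job in at about 17 s while still gripping it. No verdict is reported at hand-in.

**Pin:** It bottomed out with about 33 N of push, at the same height as in its stand. That was before the pull, and in the picture the tray was still home. The last picture shows it upright, with the collar on the ear.

**Pointer:** By the side camera it was 1.2 mm short of the gap's middle, so I pulled 2 mm further, which puts it about 1 mm past. I judged that last position by eye in the picture and did not compute it again.

**Hold:** The arm was at rest, with about 7 N on the wrist along the pull. I closed the grip with a 60 N setting. The finger contact force itself is not measured.

**Disagreements and limits:**
- The two cameras differed by 2–5 mm on the same points.
- The arm hid the clip from the top camera at the end, so the final checks use the side view only.
- The float and adapter look unmoved in the last picture. The arm hides the cell there; it was last seen in place when I lifted the pin, and I did not work near it afterwards.

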